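Load the hardening-off case and set its vent

TASK

Put all the potted seedlings from the bench into the clear hardening-off case, standing upright on its floor, and leave its lift-off cover properly seated and level on the rim as you found it. Set the vent door in the end of the case open on the third hole of its stay, counted from the swivel: that hole must be fully down over the fixed peg. Do not knock over or push aside the spray bottle, tip box or tool beaker.

Things in the scene. Friction and masses are not known exactly. Their poses are not given: they have to be found in the camera images.
- case: Hardening-off case: clear trough with aluminium frame, fixed. Outside 142 (x) by 272 (y) by 100 high, walls 6, flat rim at z = 100; inside 130 (x) by 260 (y), floor at z = 8. Origin: centre of its underside; z up, y along its length. Vent door, stay and peg are outside its +y end. Four pots fit in a row along y, 58 mm apart.
- cover: Loose cover, 0.4 kg: clear hood 142 (x) by 272 (y) by 40 high. Four round-ended feet reach 10 mm below its edge, inside the case's corners with 3 mm play. Origin: centre of its lower edge; z up, y along its length. Seated (as at the start): origin 100 mm above the case's, axes parallel (or half a turn). On the bench: origin at z = 10; it fits between case and pots, lengthwise along world x.
- cover_handle (a point): Centre of the black bar handle on the cover: a bar 84 long (along the cover's y), 14 wide and 14 high, on two posts at its ends (64 apart). 65 mm above the cover's origin, 25 mm above its top face, with 18 mm free below the bar.
- pot1: A terracotta seedling pot, 0.22 kg, round: 49 mm across the foot, 52 across the rim, 80 high, with a soft seedling up to 105 that can be ignored when gripping. Origin: centre of the underside; z up. All pots are alike; three or four of them are there, standing on the bench to the robot's left.
- pot2: A terracotta seedling pot, 0.22 kg, round: 49 mm across the foot, 52 across the rim, 80 high, with a soft seedling up to 105 that can be ignored when gripping. Origin: centre of the underside; z up. All pots are alike; three or four of them are there, standing on the bench to the robot's left.
- pot3: A terracotta seedling pot, 0.22 kg, round: 49 mm across the foot, 52 across the rim, 80 high, with a soft seedling up to 105 that can be ignored when gripping. Origin: centre of the underside; z up. All pots are alike; three or four of them are there, standing on the bench to the robot's left.
- pot4: A terracotta seedling pot, 0.22 kg, round: 49 mm across the foot, 52 across the rim, 80 high, with a soft seedling up to 105 that can be ignored when gripping. Origin: centre of the underside; z up. All pots are alike; three or four of them are there, standing on the bench to the robot's left.
- vent_door (a joint): Angle of the vent door (rad): 0 shut, grows as it swings outward, up to 1.5. Vertical hinge; it stays where it is left (0.02 N m of friction). With hole 1 of the stay on the peg it is shut; hole 2 gives about 0.41, hole 3 about 0.71, hole 4 about 1.0.
- stay_swivel (a joint): Swivel of the stay on the door (rad), about a vertical axis: 0 when the stay is parallel to the door, positive anticlockwise seen from above, free from -1.6 to 1.6.
- stay_lift (a joint): Lift of the stay (rad) about a level axis through the swivel: 0 lying level (lowest), grows as the knob end is raised, up to 1.3. It falls by its own weight (0.1 kg). With a hole fully over the peg it reads 0; resting on top of the peg 0.08 or more.
- vent_hinge (a point): Point on the vertical hinge axis of the vent door, level with the stay's underside: (60, 140, 88) mm in the case's frame. The shut door runs from here to the case's -x. The stay's swivel axis rides on the door: with the door shut it is 70 mm from the hinge to the case's -x and 30 mm to its +y; it turns with the door about the hinge, clockwise seen from above as it opens.
- peg (a point): Fixed upright peg on a bracket at the end of the case, 10 mm thick, with a round top 11 mm above this point. This point: on its axis, level with the underside of a seated stay, at (-62, 170, 88) mm in the case's frame.
- stay_hole1 (a point): Centre of hole 1 of the stay (counted from the swivel), on the stay's underside, 52 mm from the swivel axis. The stay is a flat steel bar 28 wide and 5 thick with four 13 mm holes 22 mm apart; it starts with hole 1 on the peg, door shut.
- stay_hole2 (a point): Centre of hole 2 of the stay (counted from the swivel), on the stay's underside, 74 mm from the swivel axis. The stay is a flat steel bar 28 wide and 5 thick with four 13 mm holes 22 mm apart; it starts with hole 1 on the peg, door shut.
- stay_hole3 (a point): Centre of hole 3 of the stay (counted from the swivel), on the stay's underside, 96 mm from the swivel axis. The stay is a flat steel bar 28 wide and 5 thick with four 13 mm holes 22 mm apart; it starts with hole 1 on the peg, door shut.
- stay_hole4 (a point): Centre of hole 4 of the stay (counted from the swivel), on the stay's underside, 118 mm from the swivel axis. The stay is a flat steel bar 28 wide and 5 thick with four 13 mm holes 22 mm apart; it starts with hole 1 on the peg, door shut.
- stay_knob (a point): Grip point on the upright round knob at the free end of the stay: knob 14 mm thick, 36 high, on the narrow (10 mm) tail of the bar, 150 mm from the swivel axis. This point is on the knob's axis, 26 mm above the bar's underside. Lifting it tips the stay; pushing it towards the swivel opens the door.
- spray_bottle: Bystander: white spray bottle with a blue head, 68 mm across, 177 high. Origin: centre of its underside.
- tip_box: Bystander: blue pipette-tip box with a pale lid, 85 by 125 by 78 high. Origin: centre of its underside.
- tool_beaker: Bystander: glass beaker with two tools standing in it, 70 mm across, 130 high over all. Origin: centre of its underside.

How it is judged:
By the outcome, as a careful person would: the job done as asked, in the order asked, and still so for the second after the job is handed in, with the robot touching nothing.
Of pot1, pot2, pot3, pot4 only 3 to 4 are there at a start; the rules pass over those that are not, and their reading is None.
At some moment in a run one of pot1, pot2, pot3, pot4 may be knocked a few centimetres aside while the robot is not near it.
Once in a run the grip may slacken for a moment while it holds something.
It also fails if it takes over 208 s, if anything falls off the work surface, if the arm or the gripper's body presses on something with over 40 N, if the wrist force passes 120 N, or if a joint passes its speed limit or range.

ROBOT

A 6-joint arm with a two-finger parallel gripper is mounted at the origin on the work surface. World frame = base frame: x ahead of the robot, y to its left, z up, the work surface at z = 0. Lengths are in m, angles in rad, forces in N, time in s.
With the tool pointing down it reaches from about 0.425 to 0.925 m from the base axis. Payload 12.5 kg.
Tool frame: the origin (TCP) lies at the very end of the fingers, on their centre line; the grasp point (between the pads) lies 19 mm behind it; z points along the fingers, y is the line along which they close (so a half turn about z gives the same grasp; the last joint's range is limited). The gripper opens to 85 mm and grips with 20 to 120 N. Pads are 22 mm wide; open, the fingers measure 114 mm over their backs; the gripper's body (76 mm by 85 mm) begins 54 mm behind the grasp point. The pads swing forward as they close: fully open they stand 13 mm farther back than shut.
Start: joints at [1.168, 0.491, 1.559, -0, 1.092, -0.106], TCP at [0.183, 0.598, 0.231] pointing down, gripper open.
Joint ranges: [-3.1, 3.1], [-0.84, 2.19], [0.05, 2.79], [-1.13, 4.28], [0.06, 2.93], [-2.69, 2.69]. Speed limits (rad/s): [2.22, 2.22, 2.79, 3.14, 3.14, 3.14].

INTERFACE

Orientations are given as a rotation vector (axis times angle).
In Python, from workcell import r gives the robot as it stands.
- The arm moves only by the tool jog_arm, called after "Call:" by a JSON object that holds its "name" and its "arguments". Schema: {"type":"object","properties":{"motion":{"type":"array","items":{"type":"number"},"minItems":5,"maxItems":60},"squeeze":{"type":"number"},"only":{"type":"string"},"quiet":{"type":"boolean"},"lines":{"type":"string"}},"required":["motion"],"additionalProperties":false}. motion is one flat list of numbers that holds 1 to 12 rows one after another, with no inner brackets; each row has 5 numbers: dx, dy, dz in m, then a turn about the tool's z in rad, then the opening from 0.0 (shut) to 1.0 (fully open); each row is the pose to reach, as a shift and turn from the pose commanded when the call began, along the tool's axes at that moment; what a row does not reach only later rows make up. A row lasts 1/12 s, in which the tool goes at most 0.0417 m and 0.125 rad, less where a joint would pass 70% of its speed; a pose out of reach is approached as far as the arm can. The fingers move at their own pace and stop on an object; squeeze is the grip in N (left out, the last holds). Time passes only in rows, so rows that do not move let the fingers close. The tool returns the time, the measured TCP pose, the force, the opening and the grip force at its end. only (a regular expression) keeps the lines of the reply that match it, lines (a string "A,B") keeps lines A to B, and quiet returns only ok. Input that does not fit is refused with a message, and nothing moves.
- r.state(): the state, without advancing time (a new reading comes with each control period).
- r.get_image(name): name is "scene" or "top"; returns the picture (384x512x3 uint8, red, green, blue); there is no depth.
- r.camera_model(name): a dict with "fx", "fy", "cx", "cy" (pixels), "world_from_camera" (4x4, takes a point from camera to world coordinates). Camera axes: x right, y down, z forward; pixel columns grow to the right and rows downward; lengths in m; the calibration is good to about 2 mm. A picture is of the moment at which its call begins. camera_model takes no time and is no camera call.
- r.sign_off(): hands the job in; it is judged then, once.
The state is a dict: "t": time; "joints": joint angles; "qvel": joint speeds; "tau": joint torques, N m; "tcp_pos": TCP position; "ee_rot": TCP orientation; "contact_force": force on the tool from outside, world axes, zero at the start; "moment": the same for the moment, N m; "opening": opening from 0.0 (shut) to 1.0 (fully open); "finger_force": force on a finger pad.
Only numpy, scipy, OpenCV 4.12 (cv2) and the standard library are available. Lean on these libraries where they do the work, as an engineer would, in place of code of your own. Each camera call takes 0.05 s, during which the arm holds its last target. There are 200 camera calls.

## Working session

There is one attempt and no reset: what is moved stays moved. The work goes in short steps, Python scripts to look and compute and a tool call to move; the robot and the scene stay as the last step left them, time stands still between calls to the robot, and variables do not carry over. Pictures are saved under pics/ and viewed, at most 14 in all, crops included, and the job is handed in when it is done.

```bash
ls; mkdir -p pics
```

Run:
```python
from workcell import r
import cv2, numpy as np
for n in("scene","top"):
    cv2.imwrite(f"pics/{n}0.png",r.get_image(n)[...,::-1]); m=r.camera_model(n)
    print(n,m["fx"],m["fy"],m["cx"],m["cy"],np.round(m["world_from_camera"],3).tolist())
s=r.state(); print({k:np.round(v,3).tolist() for k,v in s.items()})
```

```text
pics
workcell.py
scene 460.5935032580449 460.5935032580449 259.05857216546923 196.0873475410582 [[0.642, 0.589, -0.491, 1.315], [0.767, -0.485, 0.421, -0.668], [0.01, -0.647, -0.763, 1.263], [0.0, 0.0, 0.0, 1.0]]
top 487.61945134521625 487.61945134521625 255.68329460606938 189.001824552535 [[0.001, -0.987, 0.162, 0.287], [-1.0, 0.0, 0.011, -0.053], [-0.011, -0.162, -0.987, 1.752], [0.0, 0.0, 0.0, 1.0]]
{'t': 0.1, 'joints': [1.168, 0.492, 1.559, 0.0, 1.092, -0.106], 'qvel': [0.001, -0.002, -0.0, -0.0, -0.0, 0.0], 'tau': [0.003, -61.945, -26.202, -0.0, 0.003, -0.0], 'tcp_pos': [0.183, 0.597, 0.231], 'ee_rot': [-0.465, -3.107, 0.002], 'contact_force': [0.643, 0.042, -0.153], 'moment': [0.012, 0.039, 0.04], 'finger_force': 0.0, 'opening': 0.999}
```
View pics/scene0.png

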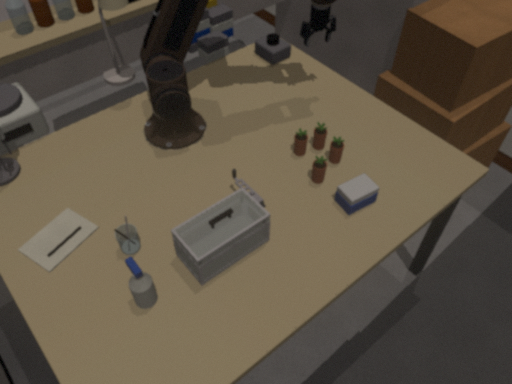

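View pics/top0.png

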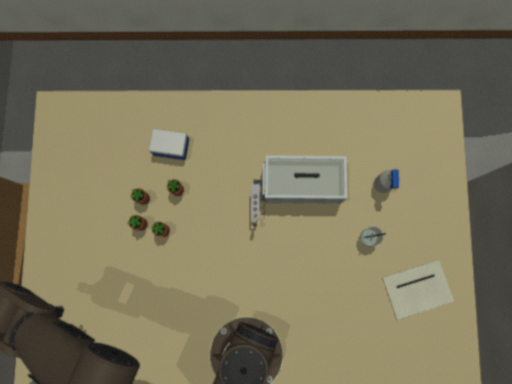

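Both pictures show the case at top px (265–347, 157–200) with the black handle at (307,175). The stay is at (255,183–230). Four pots sit at top px (140,197), (176,188), (138,223) and (161,230). Next I measure these by masks.

Create h.py:
```python
from workcell import r
import cv2, numpy as np
from scipy.spatial.transform import Rotation as R
M={n:r.camera_model(n) for n in("scene","top")}
def ray(n,u,v):
    m=M[n];T=np.array(m["world_from_camera"]);d=T[:3,:3]@[(u-m["cx"])/m["fx"],(v-m["cy"])/m["fy"],1];return T[:3,3],d/np.linalg.norm(d)
def plane(n,u,v,z):
    o,d=ray(n,u,v);return o+d*(z-o[2])/d[2]
def tri(p,q):
    a,b=ray("scene",*p);c,d=ray("top",*q);s=np.linalg.lstsq(np.c_[b,-d],c-a,rcond=None)[0]
    P,Q=a+b*s[0],c+d*s[1];return (P+Q)/2,np.linalg.norm(P-Q)
def proj(n,P):
    m=M[n];T=np.linalg.inv(m["world_from_camera"]);c=T[:3,:3]@np.array(P)+T[:3,3];return np.array([c[0]/c[2]*m["fx"]+m["cx"],c[1]/c[2]*m["fy"]+m["cy"]])
def blobs(mask,amin=10):
    n,l,s,c=cv2.connectedComponentsWithStats(mask.astype(np.uint8));return [(c[i].round(2).tolist(),s[i].tolist()) for i in range(1,n) if s[i,4]>=amin]
def crop(img,name,x0,y0,x1,y1,k):
    cv2.imwrite(f"pics/{name}.png",cv2.resize(img[y0:y1,x0:x1,::-1],None,fx=k,fy=k,interpolation=cv2.INTER_CUBIC))
def tool(to,yaw=None):
    "shift in tool axes from the measured pose to world point"
    s=r.state();return R.from_rotvec(s["ee_rot"]).inv().apply(np.array(to)-s["tcp_pos"])
```

Run:
```python
from h import *
S=r.get_image("scene");T=r.get_image("top")
for n,I in(("scene",S),("top",T)):
    h=cv2.cvtColor(I,cv2.COLOR_RGB2HSV).astype(int)
    red=((h[...,0]<12)|(h[...,0]>172))&(h[...,1]>90)&(h[...,2]>40)
    grn=(h[...,0]>40)&(h[...,0]<80)&(h[...,1]>90)
    print(n,"red",blobs(red,15));print("grn",blobs(grn,8))
b=S.max(2)<60;print([x for x in blobs(b,15) if 190<x[0][0]<250 and 190<x[0][1]<240])
b=T.max(2)<60;print([x for x in blobs(b,8) if 240<x[0][0]<350 and 150<x[0][1]<240])
crop(T,"ctop",240,145,360,235,6);crop(S,"cscene",160,160,280,280,5)
```

```text
scene red [([32.53, 4.0], [29, 1, 8, 6, 15]), ([318.89, 140.24], [313, 132, 12, 17, 103]), ([300.12, 146.8], [295, 140, 11, 15, 104]), ([335.38, 154.09], [330, 146, 13, 16, 100]), ([318.18, 174.06], [312, 167, 13, 15, 104])]
grn [([321.07, 127.5], [320, 125, 3, 6, 14]), ([301.35, 132.9], [299, 130, 7, 6, 20]), ([337.08, 140.38], [334, 138, 7, 7, 26]), ([320.22, 160.09], [318, 157, 6, 7, 23])]
top red [([178.86, 191.14], [174, 187, 9, 8, 37]), ([144.22, 198.43], [139, 192, 10, 12, 46]), ([142.34, 224.36], [136, 218, 11, 12, 47]), ([165.22, 231.25], [161, 226, 8, 10, 32])]
grn [([172.87, 185.52], [168, 180, 11, 12, 89]), ([136.96, 194.58], [131, 190, 12, 11, 85]), ([134.55, 221.37], [128, 216, 13, 12, 92]), ([157.83, 228.14], [152, 222, 12, 12, 93])]
[([220.28, 217.29], [209, 209, 23, 19, 125])]
[([306.06, 175.01], [295, 174, 24, 3, 69])]
```

View pics/ctop.png

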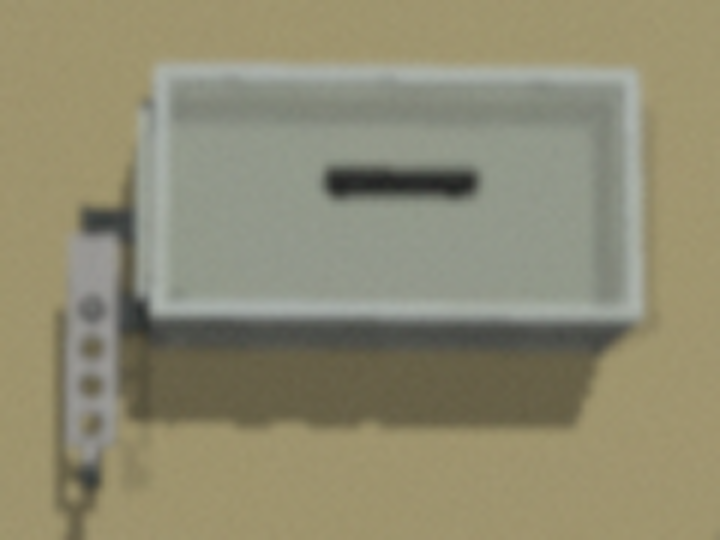

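View pics/cscene.png

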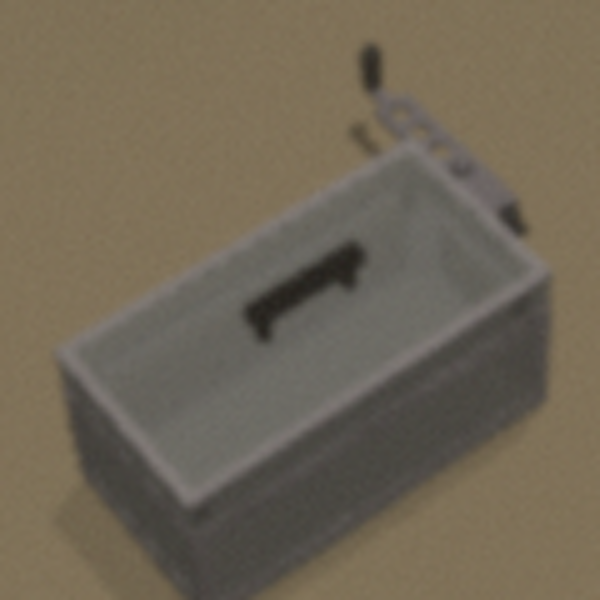

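The crops show the hood outline corners at top px about (265,155), (347,155.5), (347,198) and (265,197.5). The peg in hole 1 is at (255,196), hole 4 at (255,215) and the knob at (254.6,224). The knob is at scene (234,173).

Run:
```python
from h import *
p=lambda x,y:((x+.5)/6-.5+240,(y+.5)/6-.5+145)
C=[plane("top",*p(*c),.14) for c in((153,63),(643,66),(643,320),(150,318))]
for c in C: print(c.round(4))
print("ctr",np.mean(C,0).round(4),"len",[np.linalg.norm(C[i]-C[i-1]).round(3) for i in range(4)])
print("yaw long",[np.arctan2(*(b-a)[:2][::1]*[-1,1]).round(4) for a,b in((C[1],C[0]),(C[2],C[3]))])
print("peg",plane("top",*p(92,309),.098).round(4))
for y in(347,385,424): print("hole",plane("top",*p(92.5,y),.093).round(4))
T=r.get_image("top");S=r.get_image("scene")
hb,hs=(306.06,175.01),(220.28,217.29)
print("handle plane .17",plane("top",*hb,.170).round(4),plane("scene",*hs,.168).round(4),tri(hs,hb))
m=T.max(2)<60; ys,xs=np.nonzero(m[170:180,290:325]);P=np.array([plane("top",x+290,y+170,.17)[:2] for x,y in zip(xs,ys)]);w=np.linalg.svd(P-P.mean(0))[2][0];print("handle yaw",w, np.ptp(P,0))
ks=[x for x in blobs(S.max(2)<75,8) if 225<x[0][0]<243 and 160<x[0][1]<185];kt=[x for x in blobs(T.max(2)<80,4) if 248<x[0][0]<262 and 215<x[0][1]<232];print(ks,kt)
if ks and kt: print("knob",tri(ks[0][0],kt[0][0]),plane("top",*kt[0][0],.12))
sg=[(318.89,140.24),(300.12,146.8),(335.38,154.09),(318.18,174.06)]
tg=[(172.87,185.52),(136.96,194.58),(134.55,221.37),(157.83,228.14)]
for g in tg: print("pot top green@.09",plane("top",*g,.09).round(4))
for g in sg: print("pot scene red@.04",plane("scene",*g,.04).round(4))
```

```text
[ 0.6674 -0.0669  0.14  ]
[ 0.6653 -0.343   0.14  ]
[ 0.5207 -0.3388  0.14  ]
[ 0.5219 -0.0649  0.14  ]
ctr [ 0.5938 -0.2034  0.14  ] len [np.float64(0.146), np.float64(0.276), np.float64(0.145), np.float64(0.274)]
yaw long [np.float64(-0.0075), np.float64(-0.0043)]
peg [ 0.5332 -0.0321  0.098 ]
hole [ 0.512  -0.0324  0.093 ]
hole [ 0.4901 -0.0324  0.093 ]
hole [ 0.4677 -0.0325  0.093 ]
handle plane .17 [ 0.5927 -0.2017  0.17  ] [ 0.5995 -0.2064  0.168 ] (array([ 0.59449086, -0.20283443,  0.16017626]), np.float64(0.0005523182547733392))
handle yaw [-0.00386168 -0.99999254] [0.00677204 0.07584758]
[([233.95, 173.33], [233, 170, 3, 8, 21])] [([254.17, 224.17], [253, 223, 3, 3, 6])]
knob (array([ 0.43607649, -0.02976453,  0.10608437]), np.float64(0.00021001362148441078)) [ 0.43475765 -0.03004665  0.12      ]
pot top green@.09 [0.5715 0.2523 0.09  ]
pot top green@.09 [0.5398 0.3757 0.09  ]
pot top green@.09 [0.4469 0.3802 0.09  ]
pot top green@.09 [0.4238 0.2995 0.09  ]
pot scene red@.04 [0.4566 0.3702 0.04  ]
pot scene red@.04 [0.4371 0.2884 0.04  ]
pot scene red@.04 [0.5508 0.3644 0.04  ]
pot scene red@.04 [0.5832 0.241  0.04  ]
```

Case centre is about (0.594, -0.2025) with yaw about 0. The peg measures (0.533, -0.032), against (0.532, -0.0325) expected from the geometry, so they agree. The pots are at A(.5715,.252), B(.540,.376), C(.447,.380) and D(.424,.2985). I go to the handle first.

Call:
{"name": "jog_arm", "arguments": {"motion": [-0.467, -0.272, -0.03, 1.2737, 0.6, -0.467, -0.272, -0.03, 1.2737, 0.6, -0.467, -0.272, -0.03, 1.2737, 0.6, -0.467, -0.272, -0.03, 1.2737, 0.6, -0.467, -0.272, -0.03, 1.2737, 0.6, -0.467, -0.272, -0.03, 1.2737, 0.6, -0.467, -0.272, -0.03, 1.2737, 0.6, -0.467, -0.272, -0.03, 1.2737, 0.6, -0.467, -0.272, -0.03, 1.2737, 0.6, -0.467, -0.272, -0.03, 1.2737, 0.6, -0.467, -0.272, -0.03, 1.2737, 0.6, -0.467, -0.272, -0.03, 1.2737, 0.6]}}

```text
t: 1.3
tcp_pos: [0.5229, 0.2294, 0.2593]
ee_rot: [2.224, 2.219, 0.0]
contact_force: [0.5, -0.3, 0.2]
opening: 0.597
finger_force: 0.0
```

```bash
python3 -c "
from h import *
s=r.state();print(s['tcp_pos'],R.from_rotvec(s['ee_rot']).as_matrix().round(3),s['joints'])"
```

```text
[0.52291685 0.22941117 0.25926988] [[ 0.002  1.     0.   ]
 [ 1.    -0.002  0.   ]
 [ 0.     0.    -1.   ]] [2.97708828e-01 3.86212024e-01 1.65817753e+00 1.41397043e-04
 1.09695037e+00 2.99628455e-01]
```

Call:
{"name": "jog_arm", "arguments": {"motion": [-0.432, 0.071, 0.05, 0, 0.6, -0.432, 0.071, 0.05, 0, 0.6, -0.432, 0.071, 0.05, 0, 0.6, -0.432, 0.071, 0.05, 0, 0.6, -0.432, 0.071, 0.05, 0, 0.6, -0.432, 0.071, 0.05, 0, 0.6, -0.432, 0.071, 0.05, 0, 0.6, -0.432, 0.071, 0.05, 0, 0.6, -0.432, 0.071, 0.05, 0, 0.6, -0.432, 0.071, 0.05, 0, 0.6, -0.432, 0.071, 0.05, 0, 0.6, -0.432, 0.071, 0.05, 0, 0.6]}}

```text
t: 2.3
tcp_pos: [0.593, -0.2054, 0.2078]
ee_rot: [-2.226, -2.217, 0.001]
contact_force: [-0.5, 1.1, -1.1]
opening: 0.601
finger_force: 0.0
```

Call:
{"name": "jog_arm", "arguments": {"motion": [0, 0, 0, 0, 0.6, 0, 0, 0, 0, 0.6, 0, 0, 0, 0, 0.6]}}

```text
t: 2.55
tcp_pos: [0.5929, -0.1996, 0.2092]
ee_rot: [-2.22, -2.223, -0.0]
contact_force: [0.0, 0.4, 0.4]
opening: 0.596
finger_force: 0.0
```

Call:
{"name": "jog_arm", "arguments": {"motion": [-0.003, 0.001, 0.04, 0, 0.5, -0.003, 0.001, 0.06, 0, 0.5, -0.003, 0.001, 0.06, 0, 0.5, -0.003, 0.001, 0.06, 0, 0.5, -0.003, 0.001, 0.06, 0, 0.5, -0.003, 0.001, 0.06, 0, 0, -0.003, 0.001, 0.06, 0, 0, -0.003, 0.001, 0.06, 0, 0, -0.003, 0.001, 0.06, 0, 0, -0.003, 0.001, 0.06, 0, 0, -0.003, 0.001, 0.06, 0, 0, -0.003, 0.001, 0.06, 0, 0], "squeeze": 80}}

```text
t: 3.55
tcp_pos: [0.5945, -0.2038, 0.1507]
ee_rot: [2.22, 2.22, 0.002]
contact_force: [0.9, 1.8, 6.8]
opening: 0.143
finger_force: 79.1
```

Call:
{"name": "jog_arm", "arguments": {"motion": [0, 0, 0, 0, 0, 0, 0, 0, 0, 0, 0, 0, 0, 0, 0, 0, 0, -0.01, 0, 0, 0, 0, -0.02, 0, 0, 0, 0, -0.03, 0, 0, 0, 0, -0.03, 0, 0, 0, 0, -0.03, 0, 0]}}

```text
t: 4.22
tcp_pos: [0.5941, -0.2038, 0.1799]
ee_rot: [2.22, 2.221, 0.001]
contact_force: [-0.7, 0.2, -3.7]
opening: 0.147
finger_force: 78.6
```

Call:
{"name": "jog_arm", "arguments": {"motion": [0, 0, -0.03, 0, 0, 0, 0, -0.05, 0, 0, 0.06, 0, -0.05, 0, 0, 0.1, 0, -0.05, 0.1, 0, 0.14, 0, -0.05, 0.2, 0, 0.18, 0, -0.05, 0.3, 0, 0.22, 0, -0.05, 0.4, 0, 0.26, 0, -0.05, 0.5, 0, 0.285, 0, -0.05, 0.6, 0, 0.3, 0, -0.05, 0.7, 0, 0.309, 0, -0.05, 0.8, 0, 0.309, 0, -0.05, 0.9, 0]}}

```text
t: 5.22
tcp_pos: [0.5934, 0.1075, 0.2285]
ee_rot: [-2.967, -1.031, 0.001]
contact_force: [-0.0, 0.1, -4.2]
opening: 0.146
finger_force: 78.9
```

Call:
{"name": "jog_arm", "arguments": {"motion": [0, 0, 0, 0.1, 0, 0, 0, 0, 0.2, 0, 0, 0, 0, 0.3, 0, 0, 0, 0, 0.4, 0, 0, 0, 0, 0.5, 0, 0, 0, 0, 0.58, 0, 0, 0, 0, 0.64, 0, 0, 0, 0, 0.671, 0, 0, 0, 0, 0.671, 0, 0, 0, 0, 0.671, 0]}}

```text
t: 6.05
tcp_pos: [0.5937, 0.1052, 0.2286]
ee_rot: [-3.142, -0.002, 0.001]
contact_force: [0.4, 0.2, -3.1]
opening: 0.144
finger_force: 78.9
```

```bash
python3 -c "
from h import *
s=r.state();print(s['tcp_pos'],R.from_rotvec(s['ee_rot']).as_matrix().round(3),s['joints'].round(2))"
```

```text
[0.59367549 0.10522426 0.22862295] [[ 1.     0.001 -0.001]
 [ 0.001 -1.     0.   ]
 [-0.001 -0.    -1.   ]] [0.07 0.46 1.62 0.   1.06 1.64]
```

Call:
{"name": "jog_arm", "arguments": {"motion": [0, 0, 0.04, 0, 0, 0, 0, 0.08, 0, 0, 0, 0, 0.12, 0, 0, 0, 0, 0.145, 0, 0, 0, 0, 0.155, 0, 0, 0, 0, 0.162, 0, 0, 0, 0, 0.166, 0, 0, 0, 0, 0.168, 0, 0, 0, 0, 0.168, 0, 0]}}

```text
t: 6.8
tcp_pos: [0.5945, 0.1054, 0.0621]
ee_rot: [-3.141, -0.001, -0.003]
contact_force: [-0.5, 0.4, -3.0]
opening: 0.143
finger_force: 78.8
```

Call:
{"name": "jog_arm", "arguments": {"motion": [0, 0, 0, 0, 0.5, 0, 0, 0, 0, 0.5, 0, 0, 0, 0, 0.5, 0, 0, -0.03, 0, 0.5, 0, 0, -0.07, 0, 0.8, 0, 0, -0.11, 0, 0.8, 0, 0, -0.14, 0, 0.8, 0, 0, -0.14, 0, 0.8, 0, 0, -0.14, 0, 0.8]}}

```text
t: 7.55
tcp_pos: [0.5944, 0.1053, 0.2033]
ee_rot: [-3.141, -0.0, -0.007]
contact_force: [-0.1, -0.2, -1.2]
opening: 0.798
finger_force: 0.0
```

Run:
```python
from h import *
T=r.get_image("top");S=r.get_image("scene")
both=np.hstack([cv2.resize(T[120:260,110:370],None,fx=2.3,fy=2.3),]);crop(T,"t1",110,120,370,260,3)
h=cv2.cvtColor(T,cv2.COLOR_RGB2HSV).astype(int);g=(h[...,0]>40)&(h[...,0]<80)&(h[...,1]>90)
for c,s in blobs(g,8): print(c,s,plane("top",*c,.09).round(4))
h=cv2.cvtColor(S,cv2.COLOR_RGB2HSV).astype(int);g=((h[...,0]<12)|(h[...,0]>172))&(h[...,1]>90)&(h[...,2]>40)
for c,s in blobs(g,30): print(c,s,plane("scene",*c,.04).round(4))
```

```text
[172.29, 185.37] [168, 180, 9, 12, 76] [0.572  0.2543 0.09  ]
[136.89, 194.49] [131, 190, 12, 11, 85] [0.5401 0.376  0.09  ]
[134.52, 221.43] [128, 216, 13, 12, 92] [0.4467 0.3803 0.09  ]
[157.87, 228.1] [152, 222, 12, 12, 92] [0.4239 0.2994 0.09  ]
[319.02, 140.6] [313, 132, 13, 17, 126] [0.4584 0.3691 0.04  ]
[298.98, 150.54] [296, 147, 7, 8, 41] [0.4493 0.2709 0.04  ]
[335.22, 153.9] [330, 146, 13, 17, 134] [0.5497 0.3646 0.04  ]
[317.79, 173.96] [312, 164, 13, 19, 146] [0.5819 0.2403 0.04  ]
```

View pics/t1.png

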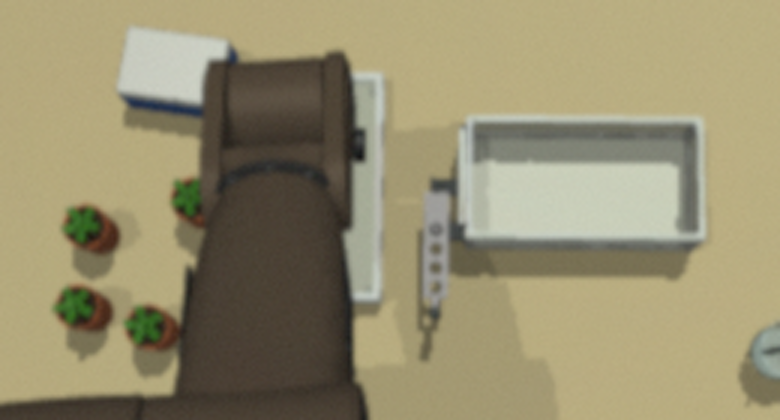

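The picture shows the case open, the cover on the bench lengthwise in x (right edge at px 380), and the four pots undisturbed.

Call:
{"name": "jog_arm", "arguments": {"motion": [-0.005, -0.03, 0, -0.125, 0.9, -0.01, -0.06, 0, -0.25, 0.9, -0.015, -0.09, 0, -0.375, 0.9, -0.02, -0.12, 0, -0.5, 0.9, -0.022, -0.146, 0, -0.625, 0.9, -0.022, -0.146, 0, -0.75, 0.9, -0.022, -0.146, 0, -0.875, 0.9, -0.022, -0.146, 0, -1, 0.9, -0.022, -0.146, 0, -1.125, 0.9, -0.022, -0.146, 0, -1.25, 0.9, -0.022, -0.146, 0, -1.375, 0.9, -0.022, -0.146, 0, -1.5, 0.9]}}

```text
t: 8.65
tcp_pos: [0.5714, 0.2511, 0.1992]
ee_rot: [-2.291, -2.148, 0.004]
contact_force: [0.2, 0.3, 0.3]
opening: 0.901
finger_force: 0.0
```

Call:
{"name": "jog_arm", "arguments": {"motion": [0, 0, 0, -0.071, 0.9, 0, 0, 0, -0.071, 0.9, 0, 0, 0, -0.071, 0.9]}}

```text
t: 8.9
tcp_pos: [0.5715, 0.2512, 0.1997]
ee_rot: [-2.223, -2.218, 0.003]
contact_force: [-0.1, 0.2, 0.4]
opening: 0.901
finger_force: 0.0
```

```bash
python3 -c "
from h import *
s=r.state();print(s['tcp_pos'],R.from_rotvec(s['ee_rot']).as_matrix().round(3),s['joints'].round(2))"
```

```text
[0.57151053 0.2511624  0.19970133] [[ 0.002  1.    -0.002]
 [ 1.    -0.002 -0.001]
 [-0.001 -0.002 -1.   ]] [0.31 0.52 1.6  0.   1.03 0.31]
```

Call:
{"name": "jog_arm", "arguments": {"motion": [0, 0, 0.04, 0, 0.9, 0, 0, 0.08, 0, 0.9, 0, 0, 0.12, 0, 0.9, 0, 0, 0.15, 0, 0.9, 0, 0, 0.16, 0, 0.9, 0, 0, 0.16, 0, 0.9, 0, 0, 0.16, 0, 0, 0, 0, 0.16, 0, 0, 0, 0, 0.16, 0, 0, 0, 0, 0.16, 0, 0, 0, 0, 0.16, 0, 0, 0, 0, 0.16, 0, 0], "squeeze": 60}}

```text
t: 9.9
tcp_pos: [0.5729, 0.2517, 0.0433]
ee_rot: [2.22, 2.22, 0.005]
contact_force: [0.3, -1.0, 7.5]
opening: 0.597
finger_force: 62.6
```

Call:
{"name": "jog_arm", "arguments": {"motion": [0, 0, -0.02, 0, 0, 0, 0, -0.06, 0, 0, 0, 0, -0.1, 0, 0, 0, 0, -0.14, 0, 0, 0, 0, -0.16, 0, 0, 0, 0, -0.16, 0, 0, 0, 0, -0.16, 0, 0]}}

```text
t: 10.48
tcp_pos: [0.5718, 0.2513, 0.2025]
ee_rot: [2.22, 2.221, 0.004]
contact_force: [-0.4, -0.1, -2.5]
opening: 0.597
finger_force: 63.4
```

Call:
{"name": "jog_arm", "arguments": {"motion": [-0.02, 0, 0, 0, 0, -0.06, 0.005, 0, 0, 0, -0.1, 0.01, 0, 0, 0, -0.14, 0.015, 0, 0, 0, -0.18, 0.022, 0, 0, 0, -0.22, 0.022, 0, 0, 0, -0.26, 0.022, 0, 0, 0, -0.3, 0.022, 0, 0, 0, -0.34, 0.022, 0, 0, 0, -0.38, 0.022, 0, 0, 0, -0.42, 0.022, 0, 0, 0, -0.46, 0.022, 0, 0, 0]}}

```text
t: 11.48
tcp_pos: [0.5929, -0.2104, 0.199]
ee_rot: [-2.219, -2.219, 0.001]
contact_force: [1.4, 0.8, -1.7]
opening: 0.595
finger_force: 63.4
```

Call:
{"name": "jog_arm", "arguments": {"motion": [-0.04, 0, 0, 0, 0, -0.07, 0, 0, 0, 0, -0.08, 0, 0, 0, 0, -0.081, 0, 0, 0, 0, -0.081, 0, 0, 0, 0, -0.081, 0, 0, 0, 0]}}

```text
t: 11.98
tcp_pos: [0.5938, -0.2883, 0.2001]
ee_rot: [-2.219, -2.221, 0.0]
contact_force: [0.4, -0.4, -2.1]
opening: 0.591
finger_force: 63.4
```

Call:
{"name": "jog_arm", "arguments": {"motion": [0, 0, 0.04, 0, 0, 0, 0, 0.08, 0, 0, 0, 0, 0.12, 0, 0, 0, 0, 0.138, 0, 0, 0, 0, 0.145, 0, 0, 0, 0, 0.149, 0, 0, 0, 0, 0.15, 0, 0, 0, 0, 0.15, 0, 0]}}

```text
t: 12.65
tcp_pos: [0.5948, -0.2895, 0.0525]
ee_rot: [2.219, 2.221, 0.001]
contact_force: [0.4, -0.4, -1.6]
opening: 0.594
finger_force: 63.3
```

Call:
{"name": "jog_arm", "arguments": {"motion": [0, 0, 0, 0, 0.8, 0, 0, 0, 0, 0.8, 0, 0, 0, 0, 0.8, 0, 0, -0.02, 0, 0.8, 0, 0, -0.06, 0, 0.8, 0, 0, -0.1, 0, 0.8, 0, 0, -0.14, 0, 0.8, 0.03, 0, -0.15, 0, 0.8, 0.07, 0, -0.15, 0, 0.9, 0.11, 0, -0.15, 0, 0.9, 0.15, 0, -0.15, 0, 0.9, 0.19, 0, -0.15, 0, 0.9]}}

```text
t: 13.65
tcp_pos: [0.5937, -0.0982, 0.2018]
ee_rot: [2.221, 2.22, 0.001]
contact_force: [1.5, 0.2, 0.3]
opening: 0.898
finger_force: 0.0
```

Call:
{"name": "jog_arm", "arguments": {"motion": [0.04, 0, 0, 0, 0.9, 0.08, 0, 0, 0, 0.9, 0.12, 0, 0, 0, 0.9, 0.15, 0, 0, 0, 0.9, 0.15, 0, 0, 0, 0.9, 0.15, 0, 0, 0, 0.9]}}

```text
t: 14.15
tcp_pos: [0.5939, 0.0517, 0.2016]
ee_rot: [2.218, 2.224, 0.001]
contact_force: [0.7, -0.3, 1.0]
opening: 0.898
finger_force: 0.0
```

Run:
```python
from h import *
T=r.get_image("top");S=r.get_image("scene");crop(T,"t2",110,120,370,260,3)
h=cv2.cvtColor(T,cv2.COLOR_RGB2HSV).astype(int);g=(h[...,0]>40)&(h[...,0]<80)&(h[...,1]>90)
for c,s in blobs(g,8): print(c,s,plane("top",*c,.09).round(4))
h=cv2.cvtColor(S,cv2.COLOR_RGB2HSV).astype(int);g=((h[...,0]<12)|(h[...,0]>172))&(h[...,1]>90)&(h[...,2]>40)
for c,s in blobs(g,30): print(c,s,plane("scene",*c,.04).round(4))
```

```text
[330.07, 178.87] [325, 173, 12, 12, 91] [ 0.5946 -0.292   0.09  ]
[136.92, 194.51] [132, 190, 11, 11, 83] [0.54   0.3759 0.09  ]
[134.57, 221.41] [128, 216, 13, 12, 93] [0.4468 0.3802 0.09  ]
[157.84, 228.05] [152, 222, 12, 12, 93] [0.4241 0.2995 0.09  ]
[318.71, 140.51] [314, 133, 12, 16, 132] [0.4572 0.3685 0.04  ]
[300.85, 145.62] [295, 138, 12, 16, 114] [0.4341 0.295  0.04  ]
[335.45, 154.13] [330, 146, 13, 17, 126] [0.5512 0.3644 0.04  ]
[200.53, 255.62] [192, 246, 16, 18, 146] [ 0.598  -0.2911  0.04  ]
```

View pics/t2.png

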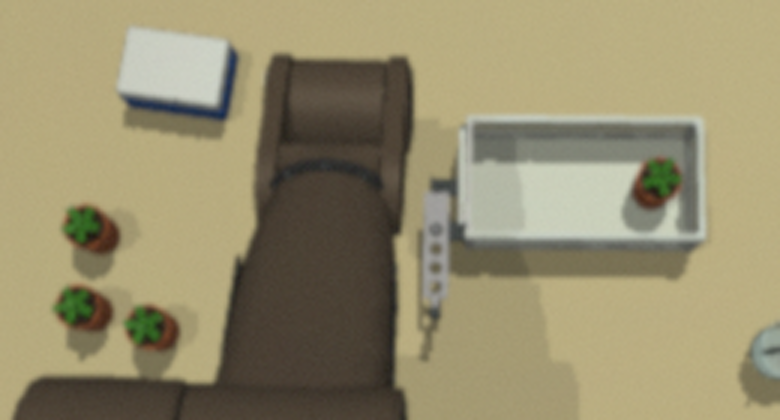

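Pot A stands in the far end of the case at (657,182). The other three pots are where they were. Next is pot B at (0.540,0.3745).

Call:
{"name": "jog_arm", "arguments": {"motion": [0.04, -0.01, 0, 0, 0.85, 0.08, -0.02, 0, 0, 0.85, 0.12, -0.03, 0, 0, 0.85, 0.16, -0.04, 0, 0, 0.85, 0.2, -0.05, 0, 0, 0.85, 0.24, -0.054, 0, 0, 0.85, 0.28, -0.054, 0, 0, 0.85, 0.31, -0.054, 0, 0, 0.85, 0.323, -0.054, 0, 0, 0.85, 0.323, -0.054, 0, 0, 0.85, 0.323, -0.054, 0, 0, 0.85, 0.323, -0.054, 0, 0, 0.85]}}

```text
t: 15.25
tcp_pos: [0.5404, 0.3714, 0.201]
ee_rot: [2.223, 2.22, -0.001]
contact_force: [0.1, 0.0, 0.1]
opening: 0.854
finger_force: 0.0
```

Call:
{"name": "jog_arm", "arguments": {"motion": [0, 0, 0.04, 0, 0.85, 0, 0, 0.08, 0, 0.85, 0, 0, 0.12, 0, 0.85, 0, 0, 0.15, 0, 0.85, 0, 0, 0.16, 0, 0.85, 0, 0, 0.16, 0, 0.85, 0, 0, 0.16, 0, 0, 0, 0, 0.16, 0, 0, 0, 0, 0.16, 0, 0, 0, 0, 0.16, 0, 0, 0, 0, 0.16, 0, 0, 0, 0, 0.16, 0, 0], "squeeze": 60}}

```text
t: 16.25
tcp_pos: [0.541, 0.3736, 0.0436]
ee_rot: [2.22, 2.221, 0.006]
contact_force: [1.1, -2.0, 8.2]
opening: 0.594
finger_force: 62.8
```

Call:
{"name": "jog_arm", "arguments": {"motion": [0, 0, -0.02, 0, 0, 0, 0, -0.06, 0, 0, 0, 0, -0.1, 0, 0, 0, 0, -0.14, 0, 0, 0, 0, -0.16, 0, 0, 0, 0, -0.16, 0, 0, 0, 0, -0.16, 0, 0]}}

```text
t: 16.83
tcp_pos: [0.5398, 0.3734, 0.2028]
ee_rot: [2.22, 2.221, 0.005]
contact_force: [0.4, 0.2, -3.4]
opening: 0.596
finger_force: 63.2
```

Call:
{"name": "jog_arm", "arguments": {"motion": [-0.02, 0.01, 0, 0, 0, -0.06, 0.02, 0, 0, 0, -0.1, 0.03, 0, 0, 0, -0.14, 0.04, 0, 0, 0, -0.18, 0.05, 0, 0, 0, -0.22, 0.054, 0, 0, 0, -0.26, 0.054, 0, 0, 0, -0.3, 0.054, 0, 0, 0, -0.34, 0.054, 0, 0, 0, -0.38, 0.054, 0, 0, 0, -0.42, 0.054, 0, 0, 0, -0.46, 0.054, 0, 0, 0]}}

```text
t: 17.83
tcp_pos: [0.5929, -0.0885, 0.1994]
ee_rot: [-2.219, -2.22, 0.002]
contact_force: [2.1, 0.2, -1.0]
opening: 0.593
finger_force: 63.2
```

Call:
{"name": "jog_arm", "arguments": {"motion": [-0.04, 0, 0, 0, 0, -0.08, 0, 0, 0, 0, -0.12, 0, 0, 0, 0, -0.14, 0, 0, 0, 0, -0.145, 0, 0, 0, 0, -0.145, 0, 0, 0, 0, -0.145, 0, 0, 0, 0]}}

```text
t: 18.42
tcp_pos: [0.5935, -0.2309, 0.1998]
ee_rot: [-2.22, -2.22, 0.001]
contact_force: [-0.0, 0.3, -1.7]
opening: 0.596
finger_force: 63.2
```

Call:
{"name": "jog_arm", "arguments": {"motion": [0, 0, 0.04, 0, 0, 0, 0, 0.08, 0, 0, 0, 0, 0.12, 0, 0, 0, 0, 0.138, 0, 0, 0, 0, 0.145, 0, 0, 0, 0, 0.149, 0, 0, 0, 0, 0.15, 0, 0, 0, 0, 0.15, 0, 0]}}

```text
t: 19.08
tcp_pos: [0.5948, -0.2311, 0.0523]
ee_rot: [2.219, 2.222, 0.001]
contact_force: [-0.8, 0.6, -1.3]
opening: 0.59
finger_force: 63.2
```

Call:
{"name": "jog_arm", "arguments": {"motion": [0, 0, 0, 0, 0.8, 0, 0, 0, 0, 0.8, 0, 0, 0, 0, 0.8, 0, 0, -0.02, 0, 0.8, 0, 0, -0.06, 0, 0.8, 0, 0, -0.1, 0, 0.8, 0, 0, -0.14, 0, 0.8, 0.03, 0, -0.15, 0, 0.8, 0.07, 0, -0.15, 0, 0.85, 0.11, 0, -0.15, 0, 0.85, 0.15, 0, -0.15, 0, 0.85, 0.19, 0, -0.15, 0, 0.85]}}

```text
t: 20.08
tcp_pos: [0.5937, -0.0401, 0.2018]
ee_rot: [2.221, 2.22, 0.001]
contact_force: [1.2, 1.0, 0.1]
opening: 0.849
finger_force: 0.0
```

Call:
{"name": "jog_arm", "arguments": {"motion": [0.04, 0, 0, 0, 0.85, 0.08, 0, 0, 0, 0.85, 0.11, 0, 0, 0, 0.85, 0.11, 0, 0, 0, 0.85, 0.11, 0, 0, 0, 0.85]}}

```text
t: 20.5
tcp_pos: [0.5938, 0.0698, 0.2015]
ee_rot: [2.218, 2.224, 0.001]
contact_force: [-0.6, -0.0, -0.4]
opening: 0.847
finger_force: 0.0
```

Run:
```python
from h import *
T=r.get_image("top");S=r.get_image("scene")
h=cv2.cvtColor(T,cv2.COLOR_RGB2HSV).astype(int);g=(h[...,0]>40)&(h[...,0]<80)&(h[...,1]>90)
for c,s in blobs(g,8): print(c,s,plane("top",*c,.09).round(4))
h=cv2.cvtColor(S,cv2.COLOR_RGB2HSV).astype(int);g=((h[...,0]<12)|(h[...,0]>172))&(h[...,1]>90)&(h[...,2]>40)
for c,s in blobs(g,30): print(c,s,plane("scene",*c,.04).round(4))
```

```text
[312.36, 178.64] [307, 173, 12, 12, 89] [ 0.5954 -0.2308  0.09  ]
[330.04, 178.79] [325, 173, 12, 12, 90] [ 0.5948 -0.2919  0.09  ]
[134.57, 221.41] [128, 216, 13, 12, 93] [0.4468 0.3802 0.09  ]
[157.8, 228.1] [152, 222, 12, 12, 94] [0.4239 0.2996 0.09  ]
[318.55, 140.14] [313, 130, 13, 19, 138] [0.4553 0.3695 0.04  ]
[302.94, 143.6] [300, 138, 7, 12, 48] [0.431 0.309 0.04 ]
[208.42, 250.2] [192, 235, 31, 29, 325] [ 0.5973 -0.2602  0.04  ]
```

Call:
{"name": "jog_arm", "arguments": {"motion": [0.035, -0.016, 0, 0, 0.85, 0.07, -0.032, 0, 0, 0.85, 0.105, -0.05, 0, 0, 0.85, 0.14, -0.066, 0, 0, 0.85, 0.175, -0.083, 0, 0, 0.85, 0.21, -0.1, 0, 0, 0.85, 0.245, -0.116, 0, 0, 0.85, 0.28, -0.133, 0, 0, 0.85, 0.309, -0.147, 0, 0, 0.85, 0.309, -0.147, 0, 0, 0.85, 0.309, -0.147, 0, 0, 0.85, 0.309, -0.147, 0, 0, 0.85]}}

```text
t: 21.6
tcp_pos: [0.4476, 0.3761, 0.201]
ee_rot: [2.222, 2.22, -0.0]
contact_force: [0.7, -0.4, -0.3]
opening: 0.851
finger_force: 0.0
```

Call:
{"name": "jog_arm", "arguments": {"motion": [0, 0, 0.04, 0, 0.85, 0, 0, 0.08, 0, 0.85, 0, 0, 0.12, 0, 0.85, 0, 0, 0.15, 0, 0.85, 0, 0, 0.16, 0, 0.85, 0, 0, 0.16, 0, 0.85, 0, 0, 0.16, 0, 0, 0, 0, 0.16, 0, 0, 0, 0, 0.16, 0, 0, 0, 0, 0.16, 0, 0, 0, 0, 0.16, 0, 0, 0, 0, 0.16, 0, 0], "squeeze": 60}}

```text
t: 22.6
tcp_pos: [0.448, 0.3777, 0.0432]
ee_rot: [2.22, 2.221, 0.006]
contact_force: [1.9, -3.2, 8.4]
opening: 0.593
finger_force: 63.0
```

Call:
{"name": "jog_arm", "arguments": {"motion": [0, 0, -0.02, 0, 0, 0, 0, -0.06, 0, 0, 0, 0, -0.1, 0, 0, 0, 0, -0.14, 0, 0, 0, 0, -0.16, 0, 0, 0, 0, -0.16, 0, 0, 0, 0, -0.16, 0, 0]}}

```text
t: 23.18
tcp_pos: [0.4467, 0.3773, 0.2024]
ee_rot: [2.221, 2.222, 0.004]
contact_force: [-0.2, 0.7, -3.0]
opening: 0.595
finger_force: 63.5
```

Call:
{"name": "jog_arm", "arguments": {"motion": [-0.02, 0.02, 0, 0, 0, -0.06, 0.035, 0, 0, 0, -0.095, 0.05, 0, 0, 0, -0.13, 0.065, 0, 0, 0, -0.165, 0.08, 0, 0, 0, -0.2, 0.095, 0, 0, 0, -0.235, 0.11, 0, 0, 0, -0.27, 0.125, 0, 0, 0, -0.305, 0.14, 0, 0, 0, -0.345, 0.147, 0, 0, 0, -0.385, 0.147, 0, 0, 0, -0.425, 0.147, 0, 0, 0]}}

```text
t: 24.18
tcp_pos: [0.5931, -0.0495, 0.1988]
ee_rot: [-2.219, -2.22, 0.003]
contact_force: [1.0, 0.4, -2.1]
opening: 0.593
finger_force: 63.6
```

Call:
{"name": "jog_arm", "arguments": {"motion": [-0.04, 0, 0, 0, 0, -0.08, 0, 0, 0, 0, -0.11, 0, 0, 0, 0, -0.125, 0, 0, 0, 0, -0.127, 0, 0, 0, 0, -0.127, 0, 0, 0, 0, -0.127, 0, 0, 0, 0]}}

```text
t: 24.77
tcp_pos: [0.5937, -0.1735, 0.2001]
ee_rot: [-2.219, -2.221, 0.001]
contact_force: [0.9, 0.1, -3.3]
opening: 0.594
finger_force: 63.6
```

Call:
{"name": "jog_arm", "arguments": {"motion": [0, 0, 0.04, 0, 0, 0, 0, 0.08, 0, 0, 0, 0, 0.12, 0, 0, 0, 0, 0.138, 0, 0, 0, 0, 0.145, 0, 0, 0, 0, 0.149, 0, 0, 0, 0, 0.15, 0, 0, 0, 0, 0.15, 0, 0]}}

```text
t: 25.43
tcp_pos: [0.5948, -0.1744, 0.0523]
ee_rot: [2.219, 2.221, 0.001]
contact_force: [-0.1, -1.0, -3.2]
opening: 0.592
finger_force: 63.6
```

Call:
{"name": "jog_arm", "arguments": {"motion": [0, 0, 0, 0, 0.8, 0, 0, 0, 0, 0.8, 0, 0, 0, 0, 0.8, 0, 0, -0.02, 0, 0.8, 0, 0, -0.06, 0, 0.8, 0, 0, -0.1, 0, 0.8, 0, 0, -0.14, 0, 0.8, 0.03, 0, -0.15, 0, 0.8, 0.07, 0, -0.15, 0, 0.85, 0.11, 0, -0.15, 0, 0.85, 0.15, 0, -0.15, 0, 0.85, 0.19, 0, -0.15, 0, 0.85]}}

```text
t: 26.43
tcp_pos: [0.5937, 0.0169, 0.2019]
ee_rot: [2.221, 2.22, 0.002]
contact_force: [1.2, 0.2, 0.2]
opening: 0.852
finger_force: 0.0
```

Call:
{"name": "jog_arm", "arguments": {"motion": [0.02, 0, 0, 0, 0.85, 0.03, 0, 0, 0, 0.85, 0.03, 0, 0, 0, 0.85, 0.03, 0, 0, 0, 0.85]}}

```text
t: 26.77
tcp_pos: [0.594, 0.0447, 0.2013]
ee_rot: [2.22, 2.222, 0.0]
contact_force: [-0.0, 0.4, -0.3]
opening: 0.851
finger_force: 0.0
```

Run:
```python
from h import *
T=r.get_image("top");S=r.get_image("scene");crop(T,"t3",110,120,370,260,3)
h=cv2.cvtColor(T,cv2.COLOR_RGB2HSV).astype(int);g=(h[...,0]>40)&(h[...,0]<80)&(h[...,1]>90)
for c,s in blobs(g,8): print(c,s,plane("top",*c,.09).round(4))
h=cv2.cvtColor(S,cv2.COLOR_RGB2HSV).astype(int);g=((h[...,0]<12)|(h[...,0]>172))&(h[...,1]>90)&(h[...,2]>40)
for c,s in blobs(g,30): print(c,s,plane("scene",*c,.04).round(4))
```

```text
[295.6, 178.93] [290, 173, 12, 12, 87] [ 0.5944 -0.1728  0.09  ]
[312.35, 178.73] [307, 173, 12, 12, 89] [ 0.5951 -0.2308  0.09  ]
[330.05, 178.74] [325, 173, 12, 12, 91] [ 0.595  -0.2919  0.09  ]
[157.8, 228.1] [152, 222, 12, 12, 94] [0.4239 0.2996 0.09  ]
[299.92, 146.35] [294, 139, 13, 16, 130] [0.4348 0.2895 0.04  ]
[215.75, 245.42] [192, 226, 46, 38, 504] [ 0.5974 -0.2315  0.04  ]
```

View pics/t3.png

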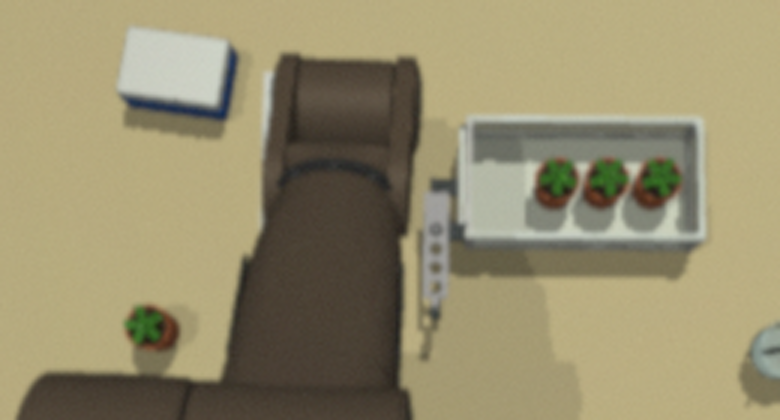

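Three pots stand upright in the case at (557–657,182). The last pot, D, is at (150,328) and has not moved.

Call:
{"name": "jog_arm", "arguments": {"motion": [0.03, -0.02, 0, 0, 0.85, 0.06, -0.04, 0, 0, 0.85, 0.09, -0.06, 0, 0, 0.85, 0.12, -0.08, 0, 0, 0.85, 0.15, -0.1, 0, 0, 0.85, 0.18, -0.12, 0, 0, 0.85, 0.21, -0.14, 0, 0, 0.85, 0.24, -0.16, 0, 0, 0.85, 0.254, -0.17, 0, 0, 0.85, 0.254, -0.17, 0, 0, 0.85, 0.254, -0.17, 0, 0, 0.85, 0.254, -0.17, 0, 0, 0.85]}}

```text
t: 27.87
tcp_pos: [0.4248, 0.2981, 0.201]
ee_rot: [2.222, 2.22, 0.0]
contact_force: [-0.2, -0.6, -0.6]
opening: 0.848
finger_force: 0.0
```

Call:
{"name": "jog_arm", "arguments": {"motion": [0, 0, 0.04, 0, 0.85, 0, 0, 0.08, 0, 0.85, 0, 0, 0.12, 0, 0.85, 0, 0, 0.15, 0, 0.85, 0, 0, 0.16, 0, 0.85, 0, 0, 0.16, 0, 0.85, 0, 0, 0.16, 0, 0, 0, 0, 0.16, 0, 0, 0, 0, 0.16, 0, 0, 0, 0, 0.16, 0, 0, 0, 0, 0.16, 0, 0, 0, 0, 0.16, 0, 0], "squeeze": 60}}

```text
t: 28.87
tcp_pos: [0.4249, 0.2996, 0.0429]
ee_rot: [2.22, 2.221, 0.005]
contact_force: [1.5, -3.1, 8.4]
opening: 0.592
finger_force: 63.1
```

Call:
{"name": "jog_arm", "arguments": {"motion": [0, 0, -0.02, 0, 0, 0, 0, -0.06, 0, 0, 0, 0, -0.1, 0, 0, 0, 0, -0.14, 0, 0, 0, 0, -0.16, 0, 0, 0, 0, -0.16, 0, 0, 0, 0, -0.16, 0, 0]}}

```text
t: 29.45
tcp_pos: [0.4237, 0.2993, 0.2023]
ee_rot: [2.22, 2.221, 0.004]
contact_force: [0.0, -0.4, -2.9]
opening: 0.591
finger_force: 63.7
```

Call:
{"name": "jog_arm", "arguments": {"motion": [-0.02, 0.02, 0, 0, 0, -0.055, 0.04, 0, 0, 0, -0.09, 0.055, 0, 0, 0, -0.125, 0.07, 0, 0, 0, -0.16, 0.085, 0, 0, 0, -0.195, 0.1, 0, 0, 0, -0.23, 0.115, 0, 0, 0, -0.265, 0.13, 0, 0, 0, -0.3, 0.145, 0, 0, 0, -0.335, 0.16, 0, 0, 0, -0.37, 0.17, 0, 0, 0, -0.4, 0.17, 0, 0, 0]}}

```text
t: 30.45
tcp_pos: [0.5945, -0.103, 0.1987]
ee_rot: [-2.22, -2.22, 0.002]
contact_force: [0.2, 0.7, -2.3]
opening: 0.594
finger_force: 63.8
```

Call:
{"name": "jog_arm", "arguments": {"motion": [-0.01, 0, 0, 0, 0, -0.015, 0, 0, 0, 0, -0.015, 0, 0, 0, 0, -0.015, 0, 0, 0, 0, -0.015, 0, 0, 0, 0]}}

```text
t: 30.87
tcp_pos: [0.5938, -0.1143, 0.2007]
ee_rot: [-2.219, -2.223, 0.0]
contact_force: [-0.2, 0.3, -3.1]
opening: 0.593
finger_force: 63.8
```

Call:
{"name": "jog_arm", "arguments": {"motion": [0, 0, 0.04, 0, 0, 0, 0, 0.08, 0, 0, 0, 0, 0.12, 0, 0, 0, 0, 0.138, 0, 0, 0, 0, 0.145, 0, 0, 0, 0, 0.149, 0, 0, 0, 0, 0.15, 0, 0, 0, 0, 0.15, 0, 0]}}

```text
t: 31.53
tcp_pos: [0.5947, -0.1155, 0.0523]
ee_rot: [2.219, 2.221, 0.002]
contact_force: [0.3, -0.2, -3.6]
opening: 0.595
finger_force: 63.8
```

Call:
{"name": "jog_arm", "arguments": {"motion": [0, 0, 0, 0, 0.8, 0, 0, 0, 0, 0.8, 0, 0, 0, 0, 0.8, 0, 0, -0.02, 0, 0.8, 0, 0, -0.06, 0, 0.8, 0, 0, -0.1, 0, 0.8, 0, 0, -0.15, 0, 0.8, 0.02, 0, -0.2, 0, 0.8, 0.06, -0.04, -0.2, 0, 0.6, 0.1, -0.08, -0.2, 0, 0.6, 0.1, -0.12, -0.2, 0, 0.6, 0.1, -0.15, -0.2, 0, 0.6]}}

```text
t: 32.53
tcp_pos: [0.4583, -0.0172, 0.2514]
ee_rot: [2.219, 2.222, 0.002]
contact_force: [0.4, -0.3, -0.1]
opening: 0.598
finger_force: 0.0
```

Run:
```python
from h import *
T=r.get_image("top");S=r.get_image("scene");crop(T,"t4",110,120,370,260,3)
h=cv2.cvtColor(T,cv2.COLOR_RGB2HSV).astype(int);g=(h[...,0]>40)&(h[...,0]<80)&(h[...,1]>90)
for c,s in blobs(g,8): print(c,s,plane("top",*c,.098).round(4))
for c,s in blobs(T.max(2)<60,8):
    if 180<c[0]<260 and 140<c[1]<240: print("blk",c,s,plane("top",*c,.08).round(4))
```

```text
[279.33, 178.75] [274, 173, 11, 12, 91] [ 0.5936 -0.1162  0.098 ]
[295.62, 178.79] [290, 173, 12, 12, 85] [ 0.5934 -0.1723  0.098 ]
[312.35, 178.73] [307, 173, 12, 12, 89] [ 0.5936 -0.2299  0.098 ]
[330.13, 178.84] [325, 173, 12, 12, 91] [ 0.5932 -0.291   0.098 ]
blk [215.94, 179.25] [215, 170, 3, 21, 48] [0.5953 0.1042 0.08  ]
blk [240.1, 212.4] [225, 184, 38, 37, 293] [0.479  0.0191 0.08  ]
```

View pics/t4.png

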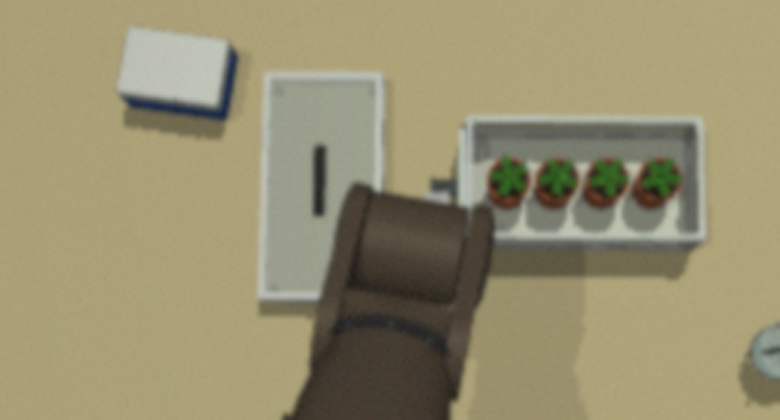

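All four pots stand in the case at (508–657,182). The cover lies at (322,187) with its handle at world (0.595,0.104). Now I regrasp the cover.

Call:
{"name": "jog_arm", "arguments": {"motion": [0.03, 0.03, 0, 0.125, 0.5, 0.06, 0.06, 0, 0.25, 0.5, 0.09, 0.09, 0, 0.375, 0.5, 0.11, 0.12, 0, 0.5, 0.5, 0.122, 0.136, 0, 0.625, 0.5, 0.122, 0.136, 0, 0.75, 0.5, 0.122, 0.136, 0, 0.875, 0.5, 0.122, 0.136, 0.02, 1, 0.5, 0.122, 0.136, 0.04, 1.125, 0.5, 0.122, 0.136, 0.06, 1.25, 0.5, 0.122, 0.136, 0.08, 1.375, 0.5, 0.122, 0.136, 0.1, 1.5, 0.5]}}

```text
t: 33.63
tcp_pos: [0.5962, 0.1032, 0.1503]
ee_rot: [-3.139, -0.121, -0.002]
contact_force: [0.0, 0.1, -0.3]
opening: 0.499
finger_force: 0.0
```

Call:
{"name": "jog_arm", "arguments": {"motion": [0, 0, 0, 0.071, 0.5, 0, 0, 0, 0.071, 0.5, 0, 0, 0, 0.071, 0.5, 0, 0, 0, 0.071, 0.5]}}

```text
t: 33.97
tcp_pos: [0.5962, 0.1032, 0.1515]
ee_rot: [-3.141, -0.023, -0.003]
contact_force: [-0.6, 0.1, 0.7]
opening: 0.503
finger_force: 0.0
```

```bash
python3 -c "
from h import *
s=r.state();print(s['tcp_pos'],R.from_rotvec(s['ee_rot']).as_matrix().round(3),s['joints'].round(2))"
```

```text
[0.59622669 0.10322702 0.15151078] [[ 1.     0.015  0.002]
 [ 0.015 -1.     0.   ]
 [ 0.002 -0.    -1.   ]] [0.06 0.55 1.69 0.   0.9  1.62]
```

Call:
{"name": "jog_arm", "arguments": {"motion": [-0.0018, -0.0022, 0.03, 0.014, 0.5, -0.0018, -0.0022, 0.06, 0.014, 0.5, -0.0018, -0.0022, 0.08, 0.014, 0.5, -0.0018, -0.0022, 0.09, 0.014, 0.5, -0.0018, -0.0022, 0.09, 0.014, 0.5, -0.0018, -0.0022, 0.09, 0.014, 0, -0.0018, -0.0022, 0.09, 0.014, 0, -0.0018, -0.0022, 0.09, 0.014, 0, -0.0018, -0.0022, 0.09, 0.014, 0, -0.0018, -0.0022, 0.09, 0.014, 0, -0.0018, -0.0022, 0.09, 0.014, 0, -0.0018, -0.0022, 0.09, 0.014, 0], "squeeze": 90}}

```text
t: 34.97
tcp_pos: [0.5947, 0.1055, 0.0624]
ee_rot: [-3.141, 0.002, -0.005]
contact_force: [-0.6, 0.3, 6.9]
opening: 0.139
finger_force: 88.3
```

Call:
{"name": "jog_arm", "arguments": {"motion": [0, 0, 0, 0, 0, 0, 0, -0.02, 0, 0, 0, 0, -0.06, 0, 0, 0, 0, -0.1, 0, 0, 0, 0, -0.14, 0, 0, 0, 0, -0.17, 0, 0, 0, 0, -0.17, 0, 0, 0, 0, -0.17, 0, 0]}}

```text
t: 35.63
tcp_pos: [0.594, 0.1055, 0.2325]
ee_rot: [-3.141, 0.002, -0.006]
contact_force: [0.4, 0.2, -4.5]
opening: 0.141
finger_force: 88.8
```

```bash
python3 -c "
from h import *
s=r.state();print(s['tcp_pos'],R.from_rotvec(s['ee_rot']).as_matrix().round(3),s['joints'].round(2))"
```

```text
[0.59397101 0.10551377 0.23254469] [[ 1.    -0.001  0.004]
 [-0.001 -1.     0.   ]
 [ 0.004 -0.    -1.   ]] [0.07 0.46 1.62 0.   1.07 1.64]
```

Call:
{"name": "jog_arm", "arguments": {"motion": [0, 0.02, 0, -0.1, 0, 0, 0.05, 0, -0.2, 0, 0, 0.08, 0, -0.3, 0, 0, 0.11, 0, -0.4, 0, 0, 0.14, 0, -0.5, 0, 0, 0.17, 0, -0.6, 0, 0, 0.2, 0, -0.7, 0, 0, 0.23, 0, -0.8, 0, 0, 0.26, 0, -0.9, 0, 0, 0.285, 0, -1, 0, 0, 0.3, 0, -1.1, 0, 0, 0.309, 0, -1.2, 0]}}

```text
t: 36.63
tcp_pos: [0.5924, -0.2054, 0.2284]
ee_rot: [-2.589, -1.774, 0.003]
contact_force: [0.4, 0.3, -3.6]
opening: 0.141
finger_force: 88.7
```

Call:
{"name": "jog_arm", "arguments": {"motion": [0, 0, 0, -0.1, 0, 0, 0, 0, -0.2, 0, 0, 0, 0, -0.3, 0, 0, 0, 0, -0.371, 0, 0, 0, 0, -0.371, 0, 0, 0, 0, -0.371, 0, 0, 0, 0, -0.371, 0]}}

```text
t: 37.22
tcp_pos: [0.593, -0.2034, 0.2297]
ee_rot: [-2.225, -2.216, 0.001]
contact_force: [0.7, -0.3, -3.4]
opening: 0.141
finger_force: 88.6
```

```bash
python3 -c "
from h import *
s=r.state();print(s['tcp_pos'],R.from_rotvec(s['ee_rot']).as_matrix().round(4),s['joints'].round(2))"
```

```text
[ 0.5930019  -0.20337463  0.22965436] [[ 3.9e-03  1.0e+00 -1.4e-03]
 [ 1.0e+00 -3.9e-03  8.0e-04]
 [ 8.0e-04 -1.4e-03 -1.0e+00]] [-0.44  0.5   1.55  0.    1.09 -0.43]
```

Call:
{"name": "jog_arm", "arguments": {"motion": [0, 0, 0.03, 0, 0, 0, 0, 0.055, 0, 0, 0, 0, 0.065, 0, 0, 0, 0, 0.065, 0, 0, 0, 0, 0.065, 0, 0]}}

```text
t: 37.63
tcp_pos: [0.5935, -0.2036, 0.1658]
ee_rot: [-2.224, -2.219, 0.0]
contact_force: [-0.2, -0.1, -2.9]
opening: 0.135
finger_force: 88.6
```

Call:
{"name": "jog_arm", "arguments": {"motion": [0, 0, 0.003, 0, 0, 0, 0, 0.006, 0, 0, 0, 0, 0.009, 0, 0, 0, 0, 0.012, 0, 0, 0, 0, 0.014, 0, 0, 0, 0, 0.014, 0, 0]}}

```text
t: 38.13
tcp_pos: [0.5935, -0.2036, 0.1527]
ee_rot: [2.222, 2.219, 0.001]
contact_force: [-2.2, 0.3, 6.0]
opening: 0.137
finger_force: 89.8
```

Expected TCP when seated is 0.100+0.0524 = 0.1524, and it reads 0.1527 with contact force, so the cover is seated. I release, back off and look.

Call:
{"name": "jog_arm", "arguments": {"motion": [0, 0, 0, 0, 0.5, 0, 0, 0, 0, 0.5, 0, 0, 0, 0, 0.5, 0, 0, -0.03, 0, 0.5, 0, 0, -0.07, 0, 0.5, 0, 0, -0.1, 0, 0.5, 0.04, 0, -0.1, 0, 0.5, 0.08, 0, -0.1, 0, 0.5, 0.12, 0, -0.1, 0, 0.5, 0.16, 0, -0.1, 0, 0.5, 0.2, 0, -0.1, 0, 0.5, 0.24, 0, -0.1, 0, 0.5]}}

```text
t: 39.13
tcp_pos: [0.5934, 0.0383, 0.2519]
ee_rot: [2.223, 2.219, 0.001]
contact_force: [1.0, 0.2, 0.4]
opening: 0.503
finger_force: 0.0
```

Call:
{"name": "jog_arm", "arguments": {"motion": [0.04, 0, 0, 0, 0.5, 0.08, 0, 0, 0, 0.5, 0.12, 0, 0, 0, 0.5, 0.12, 0, 0, 0, 0.5]}}

```text
t: 39.47
tcp_pos: [0.5933, 0.1624, 0.2517]
ee_rot: [-2.217, -2.224, -0.002]
contact_force: [0.2, -0.4, 0.5]
opening: 0.5
finger_force: 0.0
```

Run:
```python
from h import *
T=r.get_image("top");S=r.get_image("scene")
a=cv2.resize(T[145:235,240:360],(520,390),interpolation=cv2.INTER_CUBIC);b=cv2.resize(S[165:285,165:275],(275,300),interpolation=cv2.INTER_CUBIC);b=cv2.copyMakeBorder(b,0,90,0,0,0)
cv2.imwrite("pics/t5.png",np.hstack([a,b])[...,::-1])
for n,I in(("top",T),("scene",S)):
    for c,s in blobs(I.max(2)<60,20):
        if (290<c[0]<325 and 165<c[1]<185 and n=="top") or (n=="scene" and 205<c[0]<235 and 205<c[1]<230): print(n,c,s)
```

```text
top [306.14, 175.59] [295, 175, 23, 3, 49]
scene [219.79, 216.83] [209, 209, 23, 18, 124]
```

View pics/t5.png

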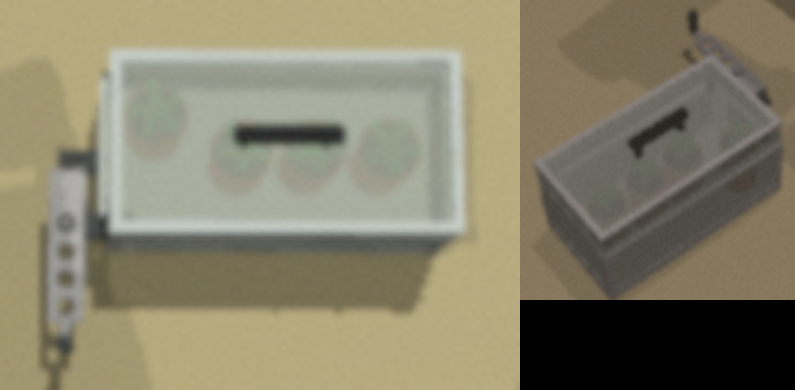

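The cover is back with its handle within 0.6 px of the start. The +y-most pot was knocked inside the case, from its slot to crop (155,115). It still looks upright, since its green-to-brown offset is the same as its neighbours'. Before the vent, I compare the hood outline with the start and go to the knob.

Call:
{"name": "jog_arm", "arguments": {"motion": [-0.02, -0.015, 0, 0.125, 0.5, -0.04, -0.03, 0, 0.25, 0.5, -0.06, -0.045, 0, 0.375, 0.5, -0.08, -0.06, 0, 0.5, 0.5, -0.1, -0.075, 0, 0.625, 0.5, -0.12, -0.09, 0, 0.75, 0.5, -0.14, -0.11, 0, 0.875, 0.5, -0.16, -0.13, 0, 1, 0.5, -0.18, -0.145, 0.01, 1.125, 0.5, -0.195, -0.159, 0.03, 1.25, 0.5, -0.195, -0.159, 0.05, 1.375, 0.5, -0.195, -0.159, 0.05, 1.5, 0.5]}}

```text
t: 40.57
tcp_pos: [0.4325, -0.04, 0.1994]
ee_rot: [-3.139, -0.093, 0.005]
contact_force: [0.5, 0.7, 0.5]
opening: 0.501
finger_force: 0.0
```

Call:
{"name": "jog_arm", "arguments": {"motion": [0, 0, 0, 0.071, 0.5, 0, 0, 0, 0.071, 0.5, 0, 0, 0, 0.071, 0.5, 0, 0, 0, 0.071, 0.5]}}

```text
t: 40.9
tcp_pos: [0.4345, -0.0388, 0.2018]
ee_rot: [3.142, 0.0, 0.001]
contact_force: [0.0, 1.1, -0.1]
opening: 0.497
finger_force: 0.0
```

Run:
```python
from h import *
s=r.state();print(s['tcp_pos'],R.from_rotvec(s['ee_rot']).as_matrix().round(4),s['joints'].round(2))
S=r.get_image("scene");a=cv2.imread("pics/scene0.png")
# hood edges in scene view: bright rim peaks along sample columns/rows, start vs now
for u in(185,195,205,215,225,235,245,255): 
    f=lambda I:[np.round(v,1) for v in (I[195:262,u].astype(float).mean(1),)][0]
    e0,e1=np.gradient(f(a)),np.gradient(f(S))
    print(u,195+np.argsort(-e0)[:2],195+np.argsort(-e1)[:2],"shift",cv2.phaseCorrelate(f(a)[:,None].repeat(8,1),f(S)[:,None].repeat(8,1))[0][1].__round__(2))
def outl(I,uv0,uv1,n=40):
    P=np.linspace(uv0,uv1,n);g=cv2.cvtColor(I,cv2.COLOR_BGR2GRAY).astype(np.float32);return P,g
```

```text
[ 0.4345319  -0.03883249  0.20183625] [[ 1.e+00  1.e-04  5.e-04]
 [ 1.e-04 -1.e+00 -1.e-04]
 [ 5.e-04  1.e-04 -1.e+00]] [-0.24  0.26  2.04  0.    0.84  1.33]
185 [243 242] [243 242] shift 0.04
195 [254 253] [254 253] shift 0.1
205 [253 252] [261 252] shift -0.1
215 [223 222] [222 223] shift -0.02
225 [217 216] [216 217] shift -0.01
235 [234 233] [233 232] shift -0.12
245 [261 256] [226 256] shift -0.17
255 [220 221] [220 219] shift -0.02
```

The outline edges match the start to about 0.2 px, so the cover is level. Now I grip the knob.

Call:
{"name": "jog_arm", "arguments": {"motion": [0, -0.0073, 0.03, 0, 0.5, 0, -0.0073, 0.06, 0, 0.5, 0, -0.0073, 0.085, 0, 0.5, 0, -0.0073, 0.1, 0, 0.5, 0, -0.0073, 0.102, 0, 0.5, 0, -0.0073, 0.102, 0, 0.5]}}

```text
t: 41.45
tcp_pos: [0.4344, -0.031, 0.0993]
ee_rot: [-3.141, 0.001, 0.002]
contact_force: [-0.0, 0.9, 0.9]
opening: 0.502
finger_force: 0.0
```

Call:
{"name": "jog_arm", "arguments": {"motion": [0, 0, 0, 0, 0, 0, 0, 0, 0, 0, 0, 0, 0, 0, 0, 0, 0, 0, 0, 0, 0, 0, 0, 0, 0, 0, 0, 0, 0, 0, 0, 0, 0, 0, 0, 0, 0, 0, 0, 0], "squeeze": 30}}

```text
t: 42.12
tcp_pos: [0.4348, -0.031, 0.0998]
ee_rot: [3.142, -0.003, 0.001]
contact_force: [1.5, -0.2, 2.0]
opening: 0.149
finger_force: 30.1
```

Call:
{"name": "jog_arm", "arguments": {"motion": [0.001, 0, -0.006, 0, 0, 0.0026, 0, -0.012, 0, 0, 0.0043, 0, -0.018, 0, 0, 0.0061, 0, -0.0236, 0, 0, 0.0082, 0, -0.0295, 0, 0, 0.0105, 0, -0.035, 0, 0, 0.013, 0, -0.0405, 0, 0, 0.0158, 0, -0.046, 0, 0, 0.0158, 0, -0.046, 0, 0, 0.0158, 0, -0.046, 0, 0]}}

```text
t: 42.95
tcp_pos: [0.4503, -0.031, 0.1458]
ee_rot: [-3.142, 0.003, -0.0]
contact_force: [2.0, 0.4, -2.5]
opening: 0.153
finger_force: 29.3
```

Run:
```python
from h import *
S=r.get_image("scene");crop(S,"s6",190,130,290,230,5)
```

```text
(no output)
```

View pics/s6.png

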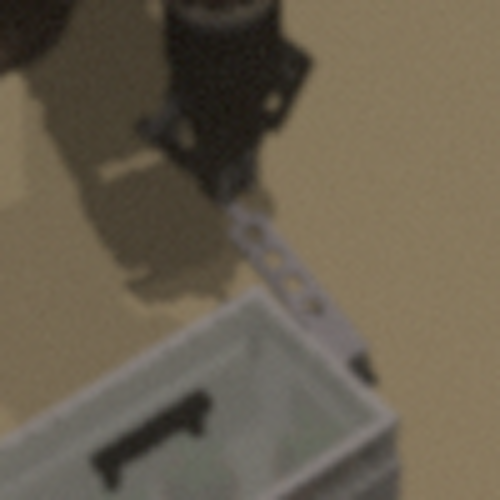

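The stay is lifted clear by the knob and its holes line up at (255–315,230–305). Now I slide it to open the door.

Call:
{"name": "jog_arm", "arguments": {"motion": [0.005, 0.0017, 0, -0.045, 0, 0.01, 0.0034, 0, -0.09, 0, 0.015, 0.005, 0, -0.135, 0, 0.02, 0.0068, 0, -0.18, 0, 0.025, 0.0085, 0, -0.22, 0, 0.03, 0.0103, 0, -0.26, 0, 0.035, 0.012, 0, -0.3, 0, 0.04, 0.0138, 0, -0.34, 0, 0.0445, 0.0155, 0, -0.38, 0, 0.0475, 0.0165, 0, -0.41, 0, 0.0475, 0.0165, 0, -0.41, 0, 0.0475, 0.0165, 0, -0.41, 0]}}

```text
t: 44.0
tcp_pos: [0.4974, -0.0476, 0.1453]
ee_rot: [-3.076, -0.635, 0.001]
contact_force: [0.1, -1.4, -2.2]
opening: 0.149
finger_force: 29.4
```

Run:
```python
from h import *
S=r.get_image("scene");T=r.get_image("top")
a=cv2.resize(S[140:215,210:290],None,fx=5,fy=5,interpolation=cv2.INTER_CUBIC);b=cv2.resize(T[155:230,235:300],(325,375),interpolation=cv2.INTER_CUBIC)
cv2.imwrite("pics/s7.png",np.hstack([a,b])[...,::-1])
print(r.state()["tcp_pos"],R.from_rotvec(r.state()["ee_rot"]).as_matrix().round(3).tolist())
```

```text
[ 0.49744074 -0.04751032  0.14546219] [[0.918, 0.396, -0.001], [0.396, -0.918, 0.0], [-0.0, -0.0, -1.0]]
```

View pics/s7.png

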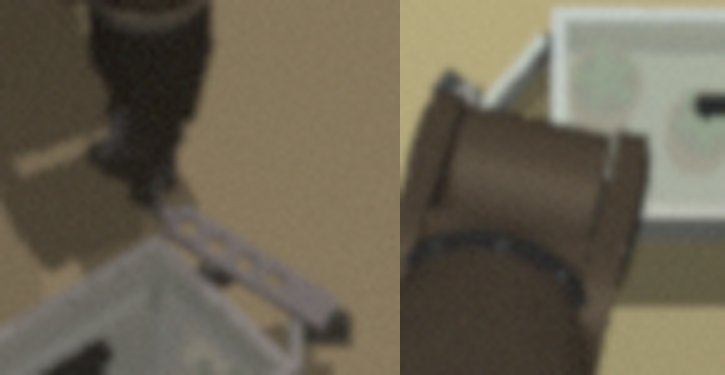

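The door is open about 0.7 rad (top crop, door edge at (550,40)–(490,105)) and the stay is still held. I lower it in two stages.

Call:
{"name": "jog_arm", "arguments": {"motion": [-0.0028, 0, 0.006, 0, 0, -0.0053, 0, 0.011, 0, 0, -0.0075, 0, 0.0165, 0, 0, -0.0097, 0, 0.0223, 0, 0, -0.0112, 0, 0.0268, 0, 0, -0.0112, 0, 0.0268, 0, 0, -0.0112, 0, 0.0268, 0, 0]}}

```text
t: 44.68
tcp_pos: [0.4873, -0.0521, 0.1185]
ee_rot: [-3.076, -0.637, 0.001]
contact_force: [-0.4, 0.7, 0.6]
opening: 0.149
finger_force: 29.9
```

Call:
{"name": "jog_arm", "arguments": {"motion": [-0.0012, 0, 0.004, 0, 0, -0.0022, 0, 0.0075, 0, 0, -0.0028, 0, 0.0102, 0, 0, -0.0034, 0, 0.0132, 0, 0, -0.0034, 0, 0.0132, 0, 0]}}

```text
t: 45.1
tcp_pos: [0.4842, -0.0534, 0.1051]
ee_rot: [-3.076, -0.637, 0.001]
contact_force: [-0.2, 0.4, 1.9]
opening: 0.157
finger_force: 30.3
```

Call:
{"name": "jog_arm", "arguments": {"motion": [-0.0003, 0, 0.0015, 0, 0, -0.0006, 0, 0.003, 0, 0, -0.0009, 0, 0.0045, 0, 0, -0.0012, 0, 0.006, 0, 0, -0.0012, 0, 0.006, 0, 0]}}

```text
t: 45.52
tcp_pos: [0.4833, -0.0539, 0.0995]
ee_rot: [-3.076, -0.637, 0.0]
contact_force: [-1.7, -0.8, 1.8]
opening: 0.15
finger_force: 30.7
```

Call:
{"name": "jog_arm", "arguments": {"motion": [0, 0, 0, 0, 0.35, 0, 0, 0, 0, 0.35, 0, 0, 0, 0, 0.35, 0, 0, 0, 0, 0.35, 0, 0, -0.02, 0, 0.35, 0, 0, -0.05, 0, 0.35, 0, 0, -0.09, 0, 0.35, -0.01, 0, -0.13, 0, 0.35, -0.02, -0.03, -0.15, 0, 0.35, -0.02, -0.07, -0.15, 0, 0.35, -0.02, -0.11, -0.15, 0, 0.35, -0.02, -0.15, -0.15, 0, 0.35]}}

```text
t: 46.52
tcp_pos: [0.4044, 0.0768, 0.2501]
ee_rot: [3.077, 0.635, 0.002]
contact_force: [1.5, 1.4, 0.0]
opening: 0.346
finger_force: 0.0
```

Call:
{"name": "jog_arm", "arguments": {"motion": [0, -0.04, 0, 0, 0.35, 0, -0.08, 0, 0, 0.35, 0, -0.12, 0, 0, 0.35, 0, -0.16, 0, 0, 0.35, 0, -0.2, 0, 0, 0.35, 0, -0.2, 0, 0, 0.35, 0, -0.2, 0, 0, 0.35]}}

```text
t: 47.1
tcp_pos: [0.3249, 0.2609, 0.2496]
ee_rot: [3.075, 0.644, -0.0]
contact_force: [-0.9, -1.5, 0.4]
opening: 0.35
finger_force: 0.0
```

Run:
```python
from h import *
S=r.get_image("scene");T=r.get_image("top")
a=cv2.resize(S[155:215,210:285],(500,400),interpolation=cv2.INTER_CUBIC);b=cv2.resize(T[160:225,240:290],(300,390),interpolation=cv2.INTER_CUBIC);b=cv2.copyMakeBorder(b,0,10,0,0,0)
cv2.imwrite("pics/s8.png",np.hstack([a,b])[...,::-1])
print(r.state()["tcp_pos"])
for n,I,k in(("top",T,80),("scene",S,75)):
    for c,s in blobs(I.max(2)<k,4):
        if n=="top" and 240<c[0]<275 and 195<c[1]<230 or n=="scene" and 215<c[0]<260 and 155<c[1]<200: print(n,c,s)
for z in(.114,.1291,.137): print("knob exp px top",proj("top",(.483,-.0538,z)),"scene",proj("scene",(.483,-.0538,z)))
H=np.array([.654,-.0625])
u=np.array([-.917,-.398]);sw=np.array([.6205,.0059])
for d in(.052,.074,.096,.118): print(d,proj("top",[*(sw+u*d),.093]),proj("scene",[*(sw+u*d),.093]))
```

```text
[0.32605414 0.25907616 0.24959327]
top [263.6, 197.8] [261, 193, 7, 10, 25]
top [261.22, 209.67] [260, 208, 3, 4, 9]
scene [237.8, 184.05] [236, 181, 4, 7, 20]
knob exp px top [261.24802247 210.08087416] scene [236.79579418 182.94936181]
knob exp px top [261.25067869 209.54396871] scene [236.6736683  179.91437939]
knob exp px top [261.25208778 209.25914877] scene [236.60904026 178.30829074]
0.052 [249.93431189 184.95346611] [262.89128197 197.14993973]
0.074 [252.45579163 190.7215342 ] [256.98719046 194.8593925 ]
0.096 [254.98736638 196.51269537] [251.1306477  192.58729226]
0.118 [257.5290969  202.32708859] [245.3210816  190.33341704]
```

View pics/s8.png

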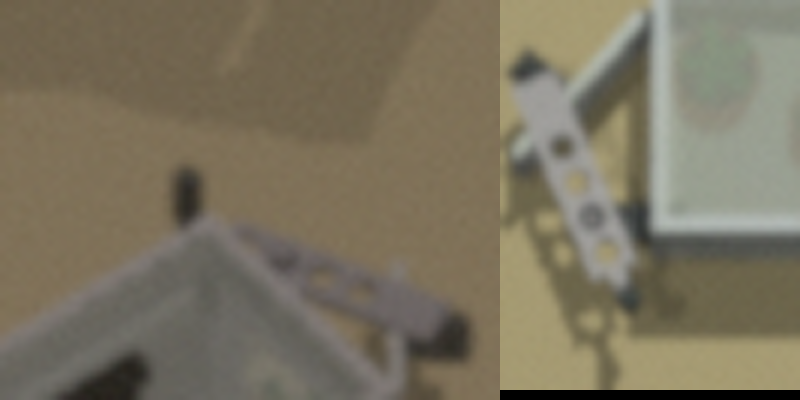

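The top crop shows the peg filling the third hole from the swivel at (592,215), with hole 4 beyond it at (607,252) and the door open. I check the knob height against the start, and that the bystanders and cover are unmoved.

Run:
```python
from h import *
print("knob start",tri((233.95,173.33),(254.17,224.17))[0].round(4),"now",tri((237.8,184.05),(261.22,209.67)))
S=r.get_image("scene");T=r.get_image("top");s0=cv2.imread("pics/scene0.png")[...,::-1];t0=cv2.imread("pics/top0.png")[...,::-1]
# knob top row in scene: start / now vs projected
for n,I,u in(("start",s0,234),("now",S,237)): print(n,I[160:195,u-1:u+2].max(2).mean(1).round(0).astype(int).tolist())
for z in(.124,.129,.132): print(z,proj("scene",(.4345,-.0315,z)).round(1),proj("scene",(.483,-.0538,z)).round(1), "raised",proj("scene",(.484,-.0533,z+.012)).round(1))
for n,x0,y0,x1,y1 in(("tip",145,122,195,165),("bottle",370,160,405,215),("beaker",355,222,392,252)):
    print(n,np.abs(T[y0:y1,x0:x1].astype(int)-t0[y0:y1,x0:x1]).mean().round(2))
for c,s in blobs(T.max(2)<60,8):
    if 290<c[0]<325 and 165<c[1]<185: print("handle",c)
```

```text
knob start [ 0.4361 -0.0298  0.1061] now (array([ 0.48545986, -0.05286261,  0.1097268 ]), np.float64(0.0020102249731501656))
start [127, 127, 128, 128, 129, 128, 128, 125, 110, 86, 71, 60, 58, 56, 56, 57, 61, 74, 93, 107, 117, 119, 117, 117, 119, 120, 119, 114, 104, 96, 100, 114, 125, 125, 117]
now [112, 112, 114, 113, 113, 113, 113, 113, 113, 113, 113, 113, 114, 120, 126, 127, 128, 127, 124, 115, 95, 76, 66, 61, 59, 58, 60, 70, 88, 110, 121, 117, 111, 106, 105]
0.124 [233.1 169.7] [236.7 180.9] raised [236.9 178.6]
0.129 [233.  168.7] [236.7 179.9] raised [236.9 177.6]
0.132 [233.  168.1] [236.7 179.3] raised [236.9 177. ]
tip 6.31
bottle 5.63
beaker 5.8
handle [306.09, 175.7]
```

The knob's top edge moved from row 168.7 to 180.05. Fully down predicts 179.9, and resting on the peg would give 177.6, so hole 3 is fully seated. The bystanders, cover and pots are in order, so I hand in.

```bash
python3 -c "
from workcell import r
print(r.sign_off())"
```

```text
the job is handed in; nothing more can be done
None
```

All four seedlings are standing in the case, the cover is seated and level, and the vent door is held open with stay hole 3 fully down on the peg; one pot was knocked about 3 cm inside the case and still looks upright, and the job is handed in.

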